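Snap the flip magnifier down over the sample tube

TASK

Three identical flip magnifiers stand on the desk with their round lenses parked leaning back. Find the one whose cradle holds the long capped test tube and tip its lens over, past the snap point, so that it springs down to its other stop and lies level over the tube. Leave the lenses of the other two magnifiers (one holds a short capped vial, one is empty) parked as they are.

Things in the scene. Friction and masses are not known exactly. Their poses are not given: they have to be found in the camera images.
- stand_tube: Fixed magnifier stand with the long capped tube (120 x 18 mm, clipped in, along y, axis 37 mm up). Base 150 (x) x 90 (y) x 12 mm; origin: centre of its underside on the desk, z up, -x roughly towards the robot. Hinge pin along y at x = +55 mm, 70 mm up, between posts 78 mm high. Parked, the flap leans to +x: its tab ends at x = +108 mm, y = 0, 145 mm up; upright 162 mm up. It flips towards -x.
- lens_tube (a joint): Lens flap angle (rad) on that stand: 0 parked 35 degrees back, 0.61 upright, 2.18 level over the tube. Sprung to both stops: let go before the snap point (about 0.9) it returns to 0, beyond it springs on to 2.18. Under 3 N at the tab tips it. Flap 6 mm thick, 92 mm from pin to end: round lens in a white rim, 67 mm across, centred 47 mm from the pin, then a tab 22 mm wide.
- lens_vial (a joint): Lens flap angle (rad) of the magnifier with the short capped vial (55 mm long), same build and meaning; starts parked at 0 and must stay parked. The three stands are side by side in any order, base centres at least 180 mm apart.
- lens_empty (a joint): Lens flap angle (rad) of the magnifier with the empty cradle, same build and meaning; starts parked at 0 and must stay parked.
There are look-alikes about, which are no part of the job. What is shaped like the part that bears lens_vial but yellow is not meant.

How it is judged:
At the end, for the whole second after the job is handed in: The lens over the long tube lies at rest on its far stop, level to within about 10 degrees (joint above 2.0 rad), and the other two lenses are parked (within 0.17 rad of their back stops) (value of joint lens_tube above 2 rad and velocity of joint lens_tube between -0.2 and 0.2 rad/s and value of joint each of lens_vial, lens_empty below 0.17 rad); the robot touches nothing.
It fails at once if the lens of one of the other two magnifiers was tipped off its parking stop (more than 0.5 rad) (value of joint any of lens_vial, lens_empty above 0.5 rad).
It also fails if it takes over 32 s, if anything falls off the work surface, if the arm or the gripper's body presses on something with over 40 N, if the wrist force passes 120 N, or if a joint passes its speed limit or range.

ROBOT

A 6-joint arm with a two-finger parallel gripper is mounted at the origin on the work surface. World frame = base frame: x ahead of the robot, y to its left, z up, the work surface at z = 0. Lengths are in m, angles in rad, forces in N, time in s.
With the tool pointing down it reaches from about 0.425 to 0.95 m from the base axis. Payload 3.5 kg.
Tool frame: the origin (TCP) lies on the mounting face of the last link; the fingertips stand 173 mm ahead of it and the grasp point (between the pads) lies 155 mm ahead of it; z points along the fingers, x is the direction in which the jaws open and shut, and the axes are right-handed (so a half turn about z gives the same grasp; the last joint's range is limited). The gripper opens to 85 mm and grips with 20 to 120 N. Pads are 22 mm wide; open, the fingers measure 114 mm over their backs; the gripper's body (76 mm by 85 mm) begins 54 mm behind the grasp point. The pads swing forward as they close: fully open they stand 13 mm farther back than shut.
Start: joints at [-1.352, 0.286, 1.577, -0, 1.279, -0.15], TCP at [0.243, -0.63, 0.405] pointing down, gripper open.
Joint ranges: [-2.77, 2.77], [-0.9, 2.22], [0.21, 2.48], [-1.53, 4.67], [0.24, 2.81], [-2.84, 2.84]. Speed limits (rad/s): [2.79, 2.79, 3.14, 3.14, 3.14, 3.14].

INTERFACE

Orientations are given as a unit quaternion [x, y, z, w].
In Python, from plant import get_state, read_camera, sign_off gives the robot as it stands.
- The arm moves only by the shell command python3 -m jog 'ROWS' [FORCE]. ROWS is JSON, a list of rows, each an object of numbers: "grip": the closure, from 0 (fully open) to 1 (shut); "x", "y", "z": the shift along the tool's x, y, z in mm; "rx", "ry", "rz": the turn, a rotation vector about the tool's x, y, z in degrees. A call has 1 to 8 rows; each row shifts and turns the commanded pose from where the row before left it, along the tool's axes as they then stand; what a row does not reach is not made up. A row lasts 1/12 s, in which the tool goes at most 41.7 mm and 7.16 degrees, less where a joint would pass 70% of its speed; a pose out of reach is approached as far as the arm can. A call with a gripper value outside its range is refused whole. The fingers move at their own pace and stop on an object; FORCE is the grip in N (left out, the last holds). Time passes only in rows, so rows that do not move let the fingers close. It gives the time, the measured TCP pose, the force and the opening at its end, in the units of the state.
- get_state(): the state, without advancing time (a new reading comes with each control period).
- read_camera(name): name is "scene" or "top" or "wrist"; returns a dict with "frame" (480x640x3 uint8, red, green, blue), "intrinsics" (3x3 intrinsics, pixels), "R" (3x3) and "t" (3): a world point X has camera coordinates R X + t. Camera axes: x right, y down, z forward; pixel columns grow to the right and rows downward; lengths in m; the calibration is good to about 2 mm. A picture is of the moment at which its call begins. There is no depth.
- sign_off(): hands the job in, once; it reports no verdict.
The state is a dict: "time": time; "qpos": joint angles; "dq": joint speeds; "joint_efforts": joint torques, N m; "eef_pos": TCP position; "tcp_rot": TCP orientation; "contact_force": force on the tool from outside, world axes, zero at the start; "wrist_torque": the same for the moment, N m; "opening": opening from 0.0 (shut) to 1.0 (fully open).
Only numpy, scipy, OpenCV 4.12 (cv2) and the standard library are available. Lean on these libraries where they do the work, as an engineer would, in place of code of your own. Each camera call takes 0.05 s, during which the arm holds its last target.

## Working session

There is one attempt and no reset: what is moved stays moved. The work goes in short steps, Python scripts to look and compute and a shell command to move; the robot and the scene stay as the last step left them, time stands still between calls to the robot, and variables do not carry over. Pictures are saved under pics/ and viewed, and the job is handed in when it is done.

```bash
mkdir -p pics
python3 - <<'E'
from plant import *
import cv2,numpy as np
for n in ["scene","top"]:
    c=read_camera(n); cv2.imwrite(f"pics/{n}0.png",c["frame"][:,:,::-1]); np.savez(f"{n}.npz",**{k:c[k] for k in("intrinsics","R","t")}); print(n,c["intrinsics"],c["R"],c["t"])
s=get_state();print(s)
E
```

```text
scene [[480.51990908   0.         324.73234072]
 [  0.         480.51990908 244.50484657]
 [  0.           0.           1.        ]] [[-0.37868838  0.92541205  0.01440978]
 [ 0.72486697  0.30623193 -0.61708174]
 [-0.57546762 -0.22323651 -0.78676711]] [ 0.07314718 -0.26210269  1.33892303]
top [[613.34612159   0.         311.86109169]
 [  0.         613.34612159 242.56016964]
 [  0.           0.           1.        ]] [[-0.00856663 -0.99991494 -0.0098353 ]
 [-0.99857454  0.00907251 -0.05259819]
 [ 0.05268295  0.0093707  -0.99856732]] [0.07357614 0.3896777  1.26334914]
{'time': 0.1, 'qpos': array([-1.35202745e+00,  2.87120074e-01,  1.57803845e+00, -2.39064500e-05,
        1.27864595e+00, -1.49982513e-01]), 'dq': array([ 0.00079098, -0.00106984, -0.00393944,  0.00047201,  0.00011861,
       -0.00078156]), 'joint_efforts': array([ 4.18808286e-04, -4.07297266e+01, -2.93698579e+01, -1.43907509e-04,
        3.44064072e-03, -1.09912779e-05]), 'eef_pos': array([ 0.24329112, -0.62938467,  0.40345218]), 'tcp_rot': array([ 8.24759304e-01, -5.65482861e-01, -8.16234548e-04, -7.46281160e-04]), 'contact_force': array([0.09657985, 0.30843907, 0.74122769]), 'wrist_torque': array([ 0.02895695,  0.00385395, -0.03942008]), 'opening': 1.0003109880370977}
```

View pics/scene0.png

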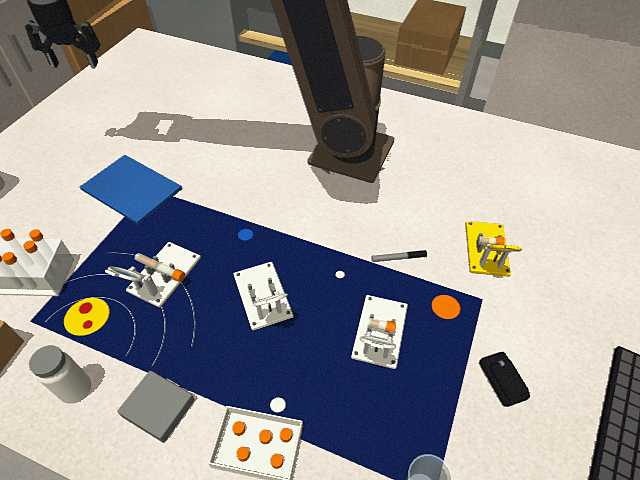

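View pics/top0.png

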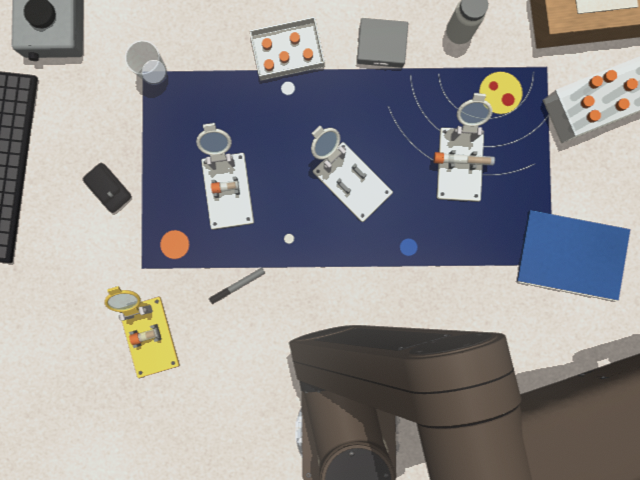

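The top view shows four candidates:
- White stand at (462,165), with a long tube about 60 px (120 mm) long.
- White stand at (228,190), with the short vial.
- White stand at (352,182), with an empty cradle.
- Yellow look-alike at (148,335).

The one at (462,165) fits the description, so I'll confirm it in an enlarged crop.

Run:
```python
import cv2
f=cv2.imread("pics/top0.png")[85:215,400:530]
cv2.imwrite("pics/crop1.png",cv2.resize(f,None,fx=4.6,fy=4.6,interpolation=cv2.INTER_CUBIC))
```

```text
(no output)
```

View pics/crop1.png

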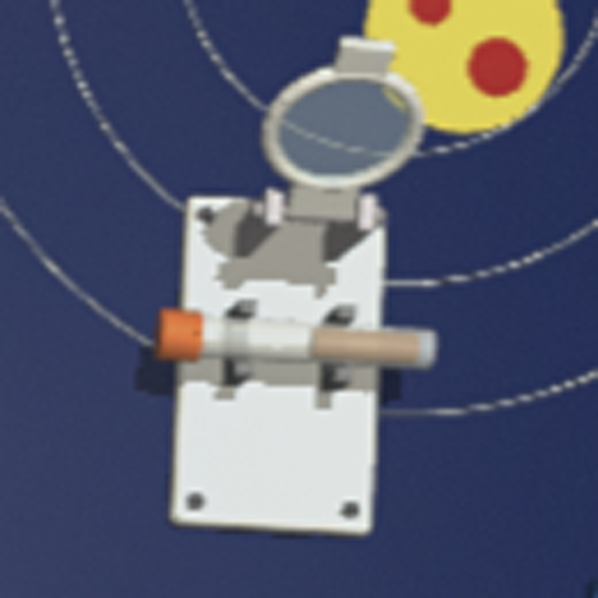

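The crop confirms it. The long tube with its orange cap overhangs both sides of the base, and the lens is parked towards +x. The base corners in the crop are (172,522), (372,534), (386,205) and (190,197), and the tab end is near (367,40).

```bash
cat > h.py <<'E'
import numpy as np
def load(n): return np.load(f"{n}.npz")
def ray(c,u,v,z):
    K,R,t=c["intrinsics"],c["R"],c["t"]
    d=R.T@np.linalg.solve(K,[u,v,1]); o=-R.T@t
    return o+d*(z-o[2])/d[2]
def proj(c,X):
    p=c["intrinsics"]@(c["R"]@np.asarray(X)+c["t"]); return p[:2]/p[2]
E
python3 - <<'E'
from h import *
from plant import get_state
from scipy.spatial.transform import Rotation as Ro
c=load("top"); s=load("scene")
P=[ray(c,400+u/4.6,85+v/4.6,.012) for u,v in[(172,522),(372,534),(386,205),(190,197)]]
for p in P: print(p.round(4))
ctr=np.mean(P,axis=0); ax=(P[2]+P[3]-P[0]-P[1])/2; print(ctr,np.linalg.norm(ax))
yaw=np.arctan2(ax[1],ax[0]); print("yaw deg",np.degrees(yaw))
Rz=Ro.from_euler('z',yaw).as_matrix(); o=ctr*[1,1,0]
for n,l in dict(tabend=(.108,0,.145),pin=(.055,0,.07),lensc=(.055+.047*np.sin(np.radians(35)),0,.07+.047*np.cos(np.radians(35)))).items():
    w=o+Rz@l; print(n,w.round(4),"top",proj(c,w),"crop",(proj(c,w)-[400,85])*4.6,"scene",proj(s,w))
print("tab from image",ray(c,400+367/4.6,85+40/4.6,.145))
q=get_state(); print(Ro.from_quat(q["tcp_rot"]).as_matrix().round(3))
# other stands
E
```

```text
[ 0.4796 -0.1916  0.012 ]
[ 0.4733 -0.2816  0.012 ]
[ 0.6234 -0.2914  0.012 ]
[ 0.628  -0.2026  0.012 ]
[ 0.55107519 -0.24178866  0.012     ] 0.1496082548764218
yaw deg -3.992375273346275
tabend [ 0.6588 -0.2493  0.145 ] top [480.15161369  94.36483673] crop [368.697423    43.07824897] scene [108.84807266 270.96054882]
pin [ 0.6059 -0.2456  0.07  ] top [468.97186742 131.57724217] crop [317.27059012 214.255314  ] scene [139.02225391 273.00299225]
lensc [ 0.6328 -0.2475  0.1085] top [474.53485865 113.16704664] crop [342.86034981 129.56841455] scene [124.32540792 271.90958593]
tab from image [ 0.66009454 -0.24864669  0.145     ]
[[ 0.36  -0.933 -0.001]
 [-0.933 -0.36   0.002]
 [-0.002 -0.    -1.   ]]
```

The predicted tab and lens positions match the image to about 1–2 mm. The plan is to shut the gripper, align tool y with the flip direction, travel high to a point behind the tab, lower, and push in -x.

```bash
python3 -m jog '[{"grip":1,"rz":6.3},{"grip":1,"rz":6.3},{"grip":1,"rz":6.3},{"grip":1,"rz":6.2},{"grip":1,"x":-20,"y":-21},{"grip":1,"x":-20,"y":-21},{"grip":1,"x":-20,"y":-21},{"grip":1,"x":-20,"y":-21}]' 40
```

```text
$[0]: bad value
```

```bash
python3 -m jog '[{"grip":1,"x":0,"y":0,"z":0,"rx":0,"ry":0,"rz":6.3},{"grip":1,"x":0,"y":0,"z":0,"rx":0,"ry":0,"rz":6.3},{"grip":1,"x":0,"y":0,"z":0,"rx":0,"ry":0,"rz":6.3},{"grip":1,"x":0,"y":0,"z":0,"rx":0,"ry":0,"rz":6.2}]' 40
```

```text
time: 0.43
eef_pos: [0.2433, -0.6294, 0.4039]
tcp_rot: [-0.68, 0.733, 0.001, 0.0]
contact_force: [0.6, 0.6, -0.8]
opening: 0.455
```

All keys are needed in every row.

```bash
python3 -m jog '[{"grip":1,"x":-20,"y":-21,"z":0,"rx":0,"ry":0,"rz":0},{"grip":1,"x":-20,"y":-21,"z":0,"rx":0,"ry":0,"rz":0},{"grip":1,"x":-20,"y":-21,"z":0,"rx":0,"ry":0,"rz":0},{"grip":1,"x":-20,"y":-21,"z":0,"rx":0,"ry":0,"rz":0},{"grip":1,"x":-20,"y":-21,"z":0,"rx":0,"ry":0,"rz":0},{"grip":1,"x":-20,"y":-21,"z":0,"rx":0,"ry":0,"rz":0},{"grip":1,"x":-20,"y":-21,"z":0,"rx":0,"ry":0,"rz":0},{"grip":1,"x":-20,"y":-21,"z":0,"rx":0,"ry":0,"rz":0}]'
python3 -m jog '[{"grip":1,"x":-20,"y":-21,"z":0,"rx":0,"ry":0,"rz":0},{"grip":1,"x":-20,"y":-21,"z":0,"rx":0,"ry":0,"rz":0},{"grip":1,"x":-20,"y":-21,"z":0,"rx":0,"ry":0,"rz":0},{"grip":1,"x":-20,"y":-21,"z":0,"rx":0,"ry":0,"rz":0},{"grip":1,"x":-20,"y":-21,"z":0,"rx":0,"ry":0,"rz":0},{"grip":1,"x":-20,"y":-21,"z":0,"rx":0,"ry":0,"rz":0},{"grip":1,"x":-20,"y":-21,"z":0,"rx":0,"ry":0,"rz":0},{"grip":1,"x":-20,"y":-21,"z":0,"rx":0,"ry":0,"rz":0}]'
```

```text
time: 1.1
eef_pos: [0.4229, -0.4804, 0.4041]
tcp_rot: [-0.682, 0.731, 0.001, 0.0]
contact_force: [0.2, 0.4, 0.1]
opening: 0.001
time: 1.77
eef_pos: [0.6016, -0.3325, 0.404]
tcp_rot: [-0.682, 0.731, 0.001, -0.0]
contact_force: [0.4, -0.8, 0.4]
opening: -0.007
```

```bash
python3 -m jog '[{"grip":1,"x":-20,"y":-20,"z":0,"rx":0,"ry":0,"rz":0},{"grip":1,"x":-20,"y":-20,"z":0,"rx":0,"ry":0,"rz":0},{"grip":1,"x":-20,"y":-20,"z":0,"rx":0,"ry":0,"rz":0},{"grip":1,"x":-18,"y":-18,"z":0,"rx":0,"ry":0,"rz":0},{"grip":1,"x":0,"y":0,"z":0,"rx":0,"ry":0,"rz":0},{"grip":1,"x":0,"y":0,"z":0,"rx":0,"ry":0,"rz":0}]'
python3 - <<'E'
from plant import *
import cv2
for n in ["scene","top"]: cv2.imwrite(f"pics/{n}1.png",read_camera(n)["frame"][:,:,::-1])
E
```

```text
time: 2.27
eef_pos: [0.6846, -0.26, 0.4036]
tcp_rot: [-0.683, 0.73, 0.001, -0.0]
contact_force: [-1.0, 0.4, -0.6]
opening: 0.001
```

View pics/scene1.png

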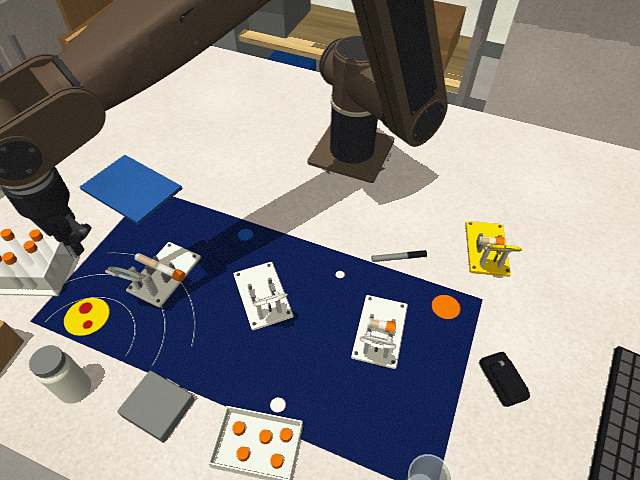

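The arm is beyond the tab and the path is clear, with the fingertips near (80,245) above the stand at (150,270). Next I correct the position and lower to a tip height of about 0.14.

```bash
python3 -m jog '[{"grip":1,"x":-9,"y":-15,"z":0,"rx":0,"ry":0,"rz":0},{"grip":1,"x":0,"y":0,"z":20,"rx":0,"ry":0,"rz":0},{"grip":1,"x":0,"y":0,"z":20,"rx":0,"ry":0,"rz":0},{"grip":1,"x":0,"y":0,"z":20,"rx":0,"ry":0,"rz":0},{"grip":1,"x":0,"y":0,"z":20,"rx":0,"ry":0,"rz":0},{"grip":1,"x":0,"y":0,"z":10,"rx":0,"ry":0,"rz":0},{"grip":1,"x":0,"y":0,"z":0,"rx":0,"ry":0,"rz":0},{"grip":1,"x":0,"y":0,"z":0,"rx":0,"ry":0,"rz":0}]'
python3 - <<'E'
from plant import *
import cv2
f=read_camera("scene")["frame"][:,:,::-1]
cv2.imwrite("pics/scene2.png",cv2.resize(f[170:350,20:240],None,fx=3,fy=3,interpolation=cv2.INTER_CUBIC))
E
```

```text
time: 3.03
eef_pos: [0.699, -0.2541, 0.3144]
tcp_rot: [-0.682, 0.732, 0.001, -0.0]
contact_force: [0.8, 0.3, 0.8]
opening: 0.0
```

View pics/scene2.png

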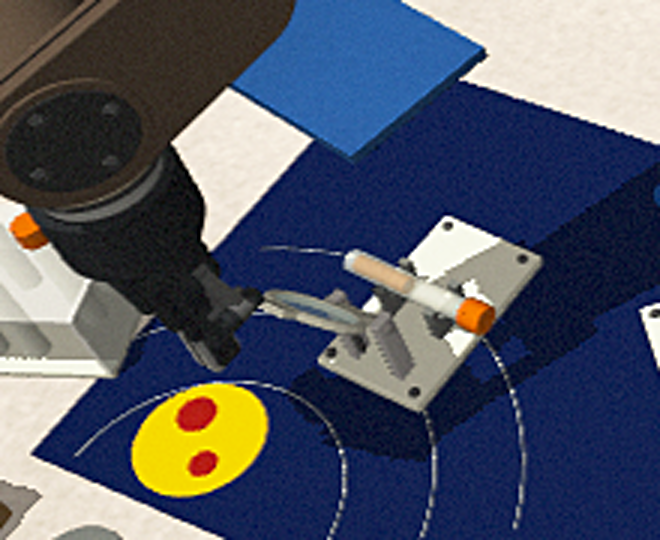

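The fingertips (crop ~(215,355)) are just behind the tab (265,297). I lower slightly and push in steps.

```bash
python3 -m jog '[{"grip":1,"x":-1,"y":0,"z":8,"rx":0,"ry":0,"rz":0},{"grip":1,"x":0,"y":10,"z":0,"rx":0,"ry":0,"rz":0},{"grip":1,"x":0,"y":10,"z":0,"rx":0,"ry":0,"rz":0},{"grip":1,"x":0,"y":10,"z":0,"rx":0,"ry":0,"rz":0},{"grip":1,"x":0,"y":10,"z":0,"rx":0,"ry":0,"rz":0},{"grip":1,"x":0,"y":10,"z":0,"rx":0,"ry":0,"rz":0},{"grip":1,"x":0,"y":0,"z":0,"rx":0,"ry":0,"rz":0}]'
python3 - <<'E'
from plant import *
import cv2
f=read_camera("scene")["frame"][:,:,::-1]
cv2.imwrite("pics/scene3.png",cv2.resize(f[170:350,20:240],None,fx=3,fy=3,interpolation=cv2.INTER_CUBIC))
E
```

```text
time: 3.67
eef_pos: [0.6493, -0.2489, 0.3088]
tcp_rot: [-0.682, 0.731, -0.002, 0.0]
contact_force: [1.2, -0.0, 1.0]
opening: 0.001
```

View pics/scene3.png

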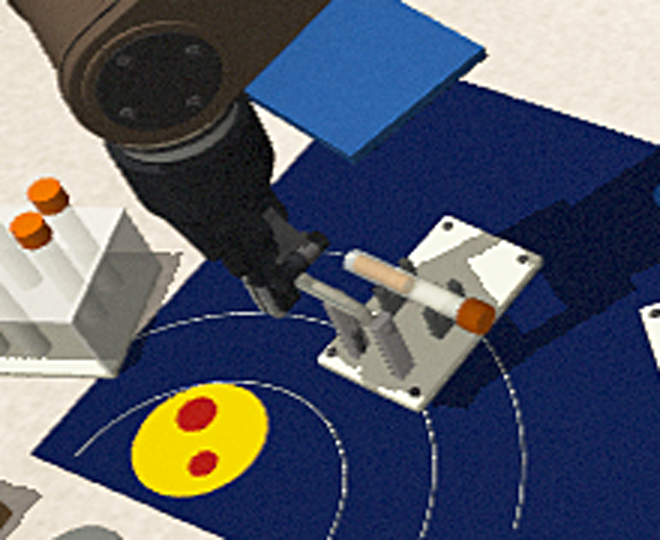

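The flap is riding on the fingers and is raised towards upright. The force is low, so I continue past the snap point.

```bash
python3 -m jog '[{"grip":1,"x":0,"y":10,"z":0,"rx":0,"ry":0,"rz":0},{"grip":1,"x":0,"y":10,"z":0,"rx":0,"ry":0,"rz":0},{"grip":1,"x":0,"y":10,"z":0,"rx":0,"ry":0,"rz":0},{"grip":1,"x":0,"y":10,"z":0,"rx":0,"ry":0,"rz":0},{"grip":1,"x":0,"y":10,"z":0,"rx":0,"ry":0,"rz":0},{"grip":1,"x":0,"y":10,"z":0,"rx":0,"ry":0,"rz":0},{"grip":1,"x":0,"y":10,"z":0,"rx":0,"ry":0,"rz":0},{"grip":1,"x":0,"y":0,"z":0,"rx":0,"ry":0,"rz":0}]'
python3 - <<'E'
from plant import *
import cv2
f=read_camera("scene")["frame"][:,:,::-1]
cv2.imwrite("pics/scene4.png",cv2.resize(f[170:350,20:240],None,fx=3,fy=3,interpolation=cv2.INTER_CUBIC))
E
```

```text
time: 4.38
eef_pos: [0.5785, -0.2438, 0.3065]
tcp_rot: [-0.682, 0.731, 0.001, -0.0]
contact_force: [-0.2, -0.2, 0.2]
opening: 0.001
```

View pics/scene4.png

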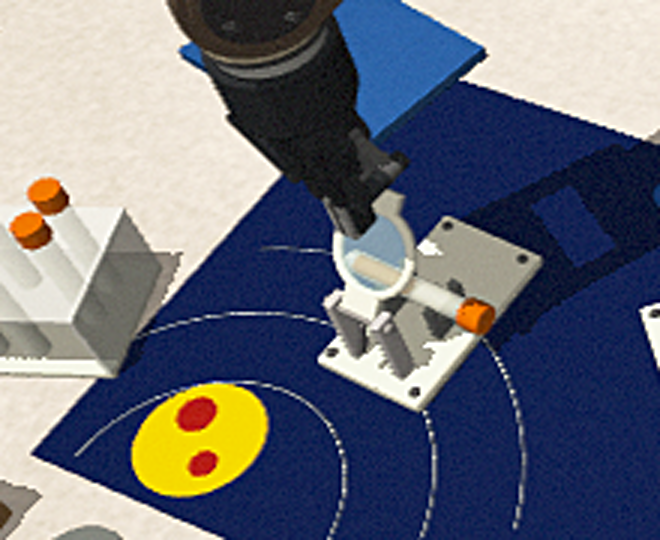

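The lens is past upright, leaning over the tube with no contact force. It may still be falling, so I withdraw upward and back, then check.

```bash
python3 -m jog '[{"grip":1,"x":0,"y":0,"z":0,"rx":0,"ry":0,"rz":0},{"grip":1,"x":0,"y":0,"z":0,"rx":0,"ry":0,"rz":0},{"grip":1,"x":0,"y":0,"z":0,"rx":0,"ry":0,"rz":0},{"grip":1,"x":0,"y":0,"z":0,"rx":0,"ry":0,"rz":0},{"grip":1,"x":0,"y":0,"z":0,"rx":0,"ry":0,"rz":0},{"grip":1,"x":0,"y":0,"z":0,"rx":0,"ry":0,"rz":0}]'
python3 - <<'E'
from plant import *
import cv2
f=read_camera("scene")["frame"][:,:,::-1]
cv2.imwrite("pics/scene5.png",cv2.resize(f[170:350,20:240],None,fx=3,fy=3,interpolation=cv2.INTER_CUBIC))
E
```

```text
time: 4.93
eef_pos: [0.58, -0.244, 0.3066]
tcp_rot: [-0.682, 0.731, 0.0, -0.0]
contact_force: [-0.6, -0.5, 0.9]
opening: 0.001
```

View pics/scene5.png

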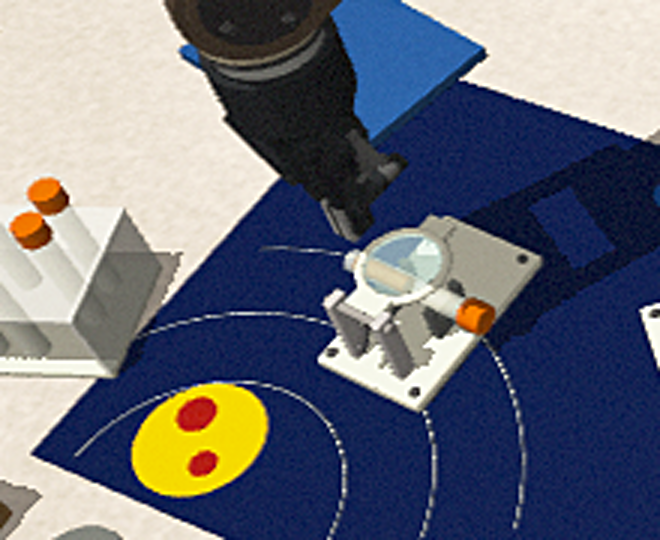

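The lens now lies level over the tube, at crop (405,265). I withdraw upwards, clear of everything, and do a final check.

```bash
python3 -m jog '[{"grip":1,"x":0,"y":0,"z":-20,"rx":0,"ry":0,"rz":0},{"grip":1,"x":0,"y":0,"z":-20,"rx":0,"ry":0,"rz":0},{"grip":1,"x":0,"y":0,"z":-20,"rx":0,"ry":0,"rz":0},{"grip":1,"x":10,"y":0,"z":-20,"rx":0,"ry":0,"rz":0},{"grip":1,"x":20,"y":0,"z":0,"rx":0,"ry":0,"rz":0},{"grip":1,"x":20,"y":0,"z":0,"rx":0,"ry":0,"rz":0},{"grip":1,"x":20,"y":0,"z":0,"rx":0,"ry":0,"rz":0},{"grip":1,"x":20,"y":0,"z":0,"rx":0,"ry":0,"rz":0}]'
python3 -m jog '[{"grip":1,"x":0,"y":0,"z":0,"rx":0,"ry":0,"rz":0},{"grip":1,"x":0,"y":0,"z":0,"rx":0,"ry":0,"rz":0},{"grip":1,"x":0,"y":0,"z":0,"rx":0,"ry":0,"rz":0},{"grip":1,"x":0,"y":0,"z":0,"rx":0,"ry":0,"rz":0}]'
python3 - <<'E'
from plant import *
from h import *
import cv2
f=read_camera("scene")["frame"][:,:,::-1].copy()
c=load("scene"); a=np.radians(-3.99); R=np.array([[np.cos(a),-np.sin(a),0],[np.sin(a),np.cos(a),0],[0,0,1]])
for th in (2.0,2.18):
    b=np.radians(35)-th
    print(th,"tab end expected px",proj(c,np.array([.5511,-.2418,0])+R@[.055+.092*np.sin(b),0,.07+.092*np.cos(b)]))
a=f[170:350,20:240]; cv2.imwrite("pics/scene6c.png",cv2.resize(a,None,fx=3,fy=3,interpolation=cv2.INTER_CUBIC))
cv2.imwrite("pics/scene6.png",f)
E
```

```text
time: 5.65
eef_pos: [0.5736, -0.3345, 0.387]
tcp_rot: [-0.682, 0.731, -0.0, 0.0]
contact_force: [0.5, -0.9, 0.9]
opening: -0.003
time: 5.98
eef_pos: [0.5738, -0.3328, 0.3866]
tcp_rot: [-0.683, 0.731, 0.0, 0.0]
contact_force: [0.0, 0.0, -0.5]
opening: 0.001
2.0 tab end expected px [164.60734237 237.47456643]
2.18 tab end expected px [166.92926399 241.76727678]
```

View pics/scene6.png

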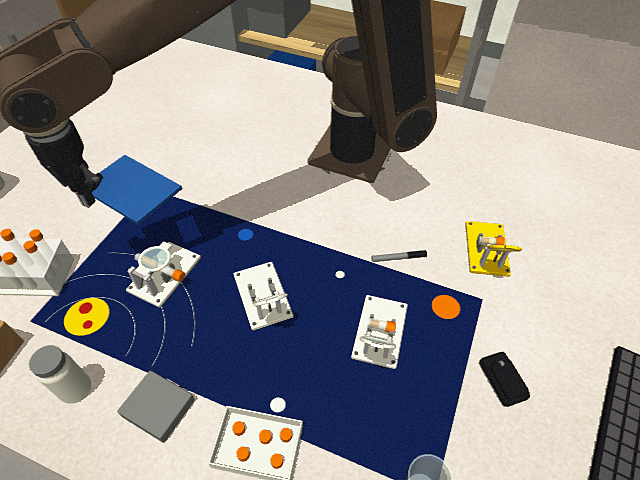

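View pics/scene6c.png

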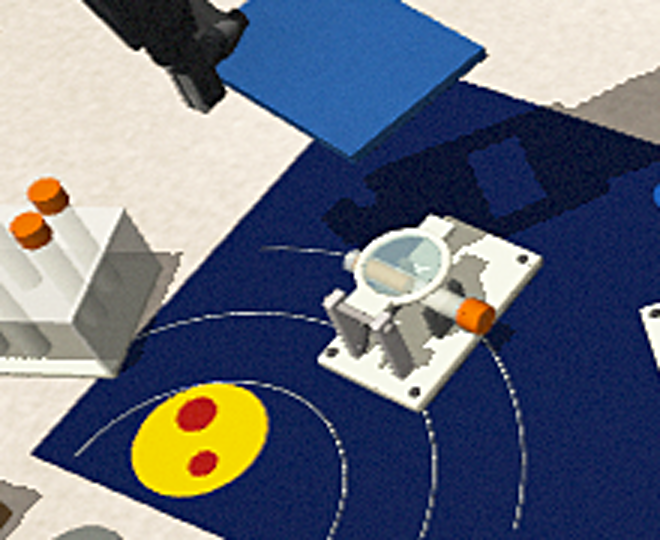

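The lens lies flat over the tube at (152,260). Its tab end is at crop ~(443,217), against (441,215) expected for 2.18 rad and (434,202) for 2.0 rad. It hasn't moved since the picture about 1 s earlier. The other two lenses, at (268,300) and (378,340), look as they did at the start, and the gripper is clear.

```bash
python3 -c "
from plant import *
print(sign_off())"
```

```text
the job is handed in; nothing more can be done
None
```

I tipped the lens of the long-tube magnifier (the right-hand white stand in the top view) past its snap point. I pushed from behind its tab with the closed fingers, and it sprang down over the tube. I then pulled the gripper clear and handed the job in at about 6 s; no verdict is reported.

- **Tube lens:** it lies level. The tab end was within about 1 px of where a joint angle of 2.18 rad puts it, and it did not move between the last two pictures, about 1 s apart.
- **Other lenses:** the vial and empty-cradle lenses look unchanged from the first picture, and the gripper never came near them. I checked these by eye only.
- **Contact:** force readings after each move stayed around 1 N or less per axis, and about zero (noise) at the end with the gripper clear.

One command was refused early on because every row needs all its keys; nothing moved. No check failed or disagreed.

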